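# Drift a mould jacket's bolt holes into line and fit its second bolt

## Robot

A 6-joint arm with a two-finger parallel gripper is mounted at the origin on the work surface. World frame = base frame: x ahead of the robot, y to its left, z up, the work surface at z = 0. Lengths are in mm, angles in rad, forces in N, time in s.
With the tool pointing down it reaches from about 275 to 825 mm from the base axis. Payload 4.9 kg.
Tool frame: the origin (TCP) lies at the very end of the fingers, on their centre line; the grasp point (between the pads) lies 19 mm behind it; z points along the fingers, y is the line along which they close (so a half turn about z gives the same grasp; the last joint's range is limited). The gripper opens to 85 mm and grips with 20 to 120 N. Pads are 22 mm wide; open, the fingers measure 114 mm over their backs; the gripper's body (76 mm by 85 mm) begins 54 mm behind the grasp point. The pads swing forward as they close: fully open they stand 13 mm farther back than shut.
Start: joints at [-1.269, 0.326, -0.193, 1.052, 0, 1.437], TCP at [232.188, -498.605, 231.281] pointing down, gripper open.
Joint ranges: [-2.65, 2.65], [-0.97, 1.79], [-1.3, 1.35], [-1.93, 2.1], [-1.47, 1.37], [-3.14, 3.14]. Speed limits (rad/s): [2.57, 2.57, 3.14, 3.14, 3.14, 3.14].

## Interface

Orientations are given as [roll, pitch, yaw] about the fixed x, y, z axes, in that order (R = Rz(yaw) Ry(pitch) Rx(roll)).
In Python, from bench import bot, solve_ik, imaging gives the robot as it stands. Calls block until the motion is done:
- bot.move_ptp(position, orientation): joint-space move of the TCP to a pose.
- bot.movel(position, rot=None, max_speed=150, threshold=None): straight line of the TCP; rot=None keeps the orientation; max_speed is the mean speed in mm/s. With threshold (N) it stops when the force on the tool has changed by that much, and returns True; else False.
- bot.move_j(angles): joint-space move.
- bot.grip(opening, effort=None): opening from 0.0 (shut) to 1.0 (fully open); effort is the grip in N (None keeps the last); returns when the fingers have stopped.
- bot.dwell(seconds).
- solve_ik(position, orientation): joint angles nearest the present ones, or None.
- bot.get_state(): the state.
- imaging.capture(name): name is "scene" or "top"; returns the picture (420x560x3 uint8, blue, green, red); there is no depth.
- imaging.camera_model(name): a dict with "K" (3x3 intrinsics, pixels), "k1" (the pictures are not rectified: a ray, as slopes to the right and down, at radius r is drawn at 1 + k1 r^2 times it, then the intrinsics apply), "position" and "rotation" of the camera in the world. Camera axes: x right, y up, looking along -z (the intrinsics and any distortion apply to the point x, -y, -z); pixel columns grow to the right and rows downward; lengths in mm; the calibration is good to about 2 mm. A picture is of the moment at which its call begins. camera_model takes no time and is no camera call.
A pose or a line that the arm cannot do raises bot.IKError and nothing moves.
- bot.sign_off(): hands the job in; it is judged then, once.
The state is a dict: "t": time; "qpos": joint angles; "joint_velocities": joint speeds; "effort": joint torques, N m; "tcp_pos": TCP position; "orientation": TCP orientation; "contact_force": force on the tool from outside, world axes, zero at the start; "wrist_torque": the same for the moment, N m; "opening": opening from 0.0 (shut) to 1.0 (fully open); "gripper_force": force on a finger pad.
Only numpy, scipy, OpenCV 4.12 (cv2) and the standard library are available. Lean on these libraries where they do the work, as an engineer would, in place of code of your own. Each camera call takes 0.05 s, during which the arm holds its last target. There are 200 camera calls.

## Task

The upper half of the aluminium mould jacket has been laid on askew: it is bolted at one end, but at the other its bolt hole is out of line with the hole in the lug beneath. Push the tapered drift fully home through both holes to lever them into line, pull it out and stand it back in the wooden tool block, then drop the loose thumb bolt through both holes until its head sits flat on the lug, ready for its nut. Leave the plaster rabbit, the tub and the brush where they are.

Things in the scene. Friction and masses are not known exactly. Their poses are not given: they have to be found in the camera images.
- jacket: Lower half of a two-part cast-aluminium mould jacket, too heavy to move. Origin: centre of its underside, on the bench; +x runs along its length to the end lacking its bolt, z up. Flange 190 x 140 x 10 mm, its top 75 mm above the bench; at each end a lug 60 mm wide, 10 mm thick runs out to 157 mm from the centre, its hole 125 mm from the centre. Nothing under the open lug down to the bench.
- top_half (a joint): Turn of the jacket's upper half about the bolt already fitted at the -x lug, rad, 0 = holes in line, positive counter-clockwise from above; starts at 0.02 to 0.03. The open lug is 250 mm from that bolt and so slides along the jacket's y. It takes about 5 N at the lug to shift, and it stays where it is left.
- dome_top (a point): Top of the upper half's pouring mouth, 131 mm above the bench. The upper half has the same flange and lugs as the lower (10 mm thick, top at 85 mm) and a ribbed dome 166 x 116 mm, whose end wall is 42 mm from the open hole's axis.
- fitted_bolt (a point): Top of the thumb bolt already fitted, at the jacket's -x lug, 129 mm above the bench. It stays there.
- hole_low (a point): Centre of the 18 mm round through-hole in the lower half's open lug, at the top of that lug, 75 mm above the bench (the hole runs down to 65 mm). Fixed to the jacket; the axis is vertical.
- hole_up (a point): Centre of the 18 mm round through-hole in the upper half's open lug, at the top of that lug, 85 mm above the bench (the hole runs down to 75 mm). At the start it lies 5 to 7.5 mm to one side of the lower hole. Moves with the upper half.
- drift_grip (a point): Centre of the octagonal body of the loose dark steel line-up drift; z runs along it, away from its point, x and y square to flats. Body 26 mm across flats, 60 mm long; at its lower end (30 mm below this point) a shoulder, then a 70 mm shank: 14 mm parallel, 16.5 mm diameter, then 56 mm of even taper to a flat 5 mm point. About 0.3 kg. Starts point down in one of the block's holes, shoulder on it.
- drift_tip (a point): The drift's point, 100 mm below drift_grip along its axis.
- bolt_head (a point): Middle of the loose steel thumb bolt's knurled head; z up out of the head. Head round, 28 mm diameter, 44 mm tall (22 mm above and below this point), flat underneath. The shank below it is 14 mm diameter, 58 mm long, its last 8 mm a cone down to 7 mm. About 0.2 kg. Starts head up in the tool block's other hole, head resting on the block.
- block: Hardwood tool block, 80 x 200 x 75 mm (x, y, z), fixed to the bench. Origin: centre of its underside; z up; two 18 mm holes run right down through it, on its long (y) middle line.
- slot0 (a point): Centre of the block's hole 45 mm to the block's -y side, at the block's top, 75 mm above the bench.
- slot1 (a point): Centre of the block's hole 45 mm to the block's +y side, at the block's top, 75 mm above the bench. Drift and bolt may start either way round.
- rabbit_mid (a point): Bystander: white plaster rabbit, 66 mm across, 135 mm tall; the point is on its axis, 60 mm up.
- tub_mid (a point): Bystander: red plastic tub, 104 mm across, 95 mm tall; the point is on its axis, 47 mm up.
- brush_mid (a point): Bystander: brush lying on the bench, about 200 mm long; the point is at its middle, 10 mm up.
Things that resemble listed ones, but are neither listed nor needed, are in the scene too. Leave any orange or yellow look-alike of the part that bears bolt_head alone.

How it is judged:
By the outcome, as a careful person would: the job done as asked, in the order asked, and still so for the second after the job is handed in, with the robot touching nothing.
It also fails if it takes over 69 s, if anything falls off the work surface, if the arm or the gripper's body presses on something with over 40 N, if the wrist force passes 120 N, or if a joint passes its speed limit or range.

## Working session

There is one attempt and no reset: what is moved stays moved. The work goes in short steps, each a Python script; the robot and the scene stay as the last script left them, time stands still between calls to the robot, and variables do not carry over. Pictures are saved under pics/ and viewed, at most 10 in all, crops included, and the job is handed in when it is done.

```bash
ls; mkdir -p pics; cat > h.py <<'E'
import numpy as np, cv2
from bench import bot, solve_ik, imaging
def cam(n):
    m=imaging.camera_model(n); return np.array(m["K"],float),m["k1"],np.array(m["position"],float),np.array(m["rotation"],float)
def ray(n,u,v):
    K,k1,p,R=cam(n)
    xd=np.linalg.solve(K,[u,v,1.])[:2]; x=xd.copy()
    for _ in range(30): x=xd/(1+k1*(x@x))
    d=R@np.array([x[0],-x[1],-1.]); return p,d/np.linalg.norm(d)
def onz(n,u,v,z):
    p,d=ray(n,u,v); return p+d*(z-p[2])/d[2]
def proj(n,P):
    K,k1,p,R=cam(n); c=R.T@(np.array(P,float)-p); x=np.array([c[0],-c[1]])/-c[2]
    x=x*(1+k1*(x@x)); return (K@[x[0],x[1],1])[:2]
def tri(a,b):
    (p,d),(q,e)=ray(*a),ray(*b); A=np.stack([d,-e],1); s=np.linalg.lstsq(A,q-p,rcond=None)[0]
    x,y=p+d*s[0],q+e*s[1]; return (x+y)/2,np.linalg.norm(x-y)
E
python3 - <<'E'
from h import *
for n in("scene","top"):
    im=imaging.capture(n); cv2.imwrite(f"pics/{n}0.png",im); cv2.imwrite(f"pics/{n}0b.png",cv2.resize(im,(800,600),interpolation=cv2.INTER_CUBIC))
    K,k1,p,R=cam(n); print(n,K.round(1).tolist(),k1,p.round(1),R.round(3).tolist())
print(bot.get_state())
E
```

```text
pics
scene [[393.5, 0.0, 277.7], [0.0, 393.5, 213.9], [0.0, 0.0, 1.0]] -0.09042838350480696 [969.3 441.6 794.5] [0.672, -0.004, 2.275]
top [[508.1, 0.0, 281.0], [0.0, 508.1, 192.7], [0.0, 0.0, 1.0]] -0.19316382183311184 [ 314.8  103.4 1324.1] [0.197, -0.004, -1.579]
{'t': 0.1, 'qpos': array([-1.26917936e+00,  3.26864542e-01, -1.93476387e-01,  1.05201033e+00,
        8.84926610e-06,  1.43659904e+00]), 'joint_velocities': array([-0.00095078, -0.00348081,  0.00101057, -0.00195047,  0.00060282,
        0.00129273]), 'effort': array([ 1.42336274e-03, -4.44239008e+01,  2.63037246e+01,  7.84684700e-03,
       -6.80517769e-05,  7.32341078e-06]), 'tcp_pos': array([ 232.04001276, -498.08173849,  230.58583307]), 'orientation': array([-3.14005289e+00, -2.16811322e-04,  4.35814080e-01]), 'contact_force': array([ 0.35324335, -0.45311206, -0.90824488]), 'wrist_torque': array([ 0.01360537,  0.04697865, -0.03788523]), 'gripper_force': 0.0, 'opening': 0.9997463527063787}
```

View pics/top0b.png

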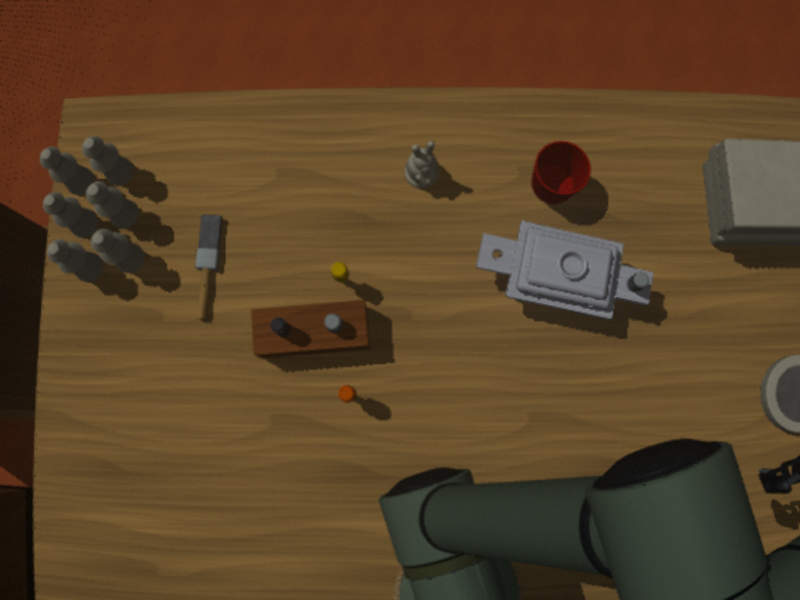

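View pics/scene0b.png

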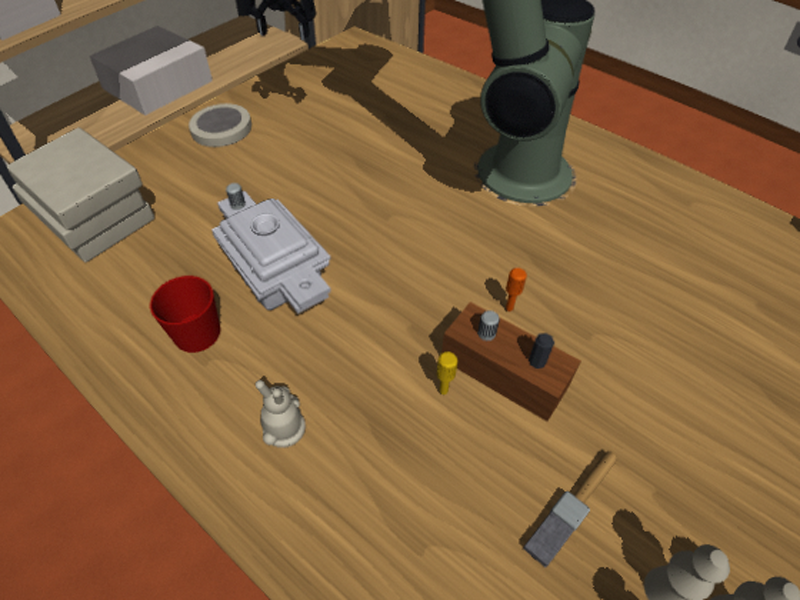

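```bash
python3 - <<'E'
from h import *
# rotation is rpy
s=open('h.py').read().replace('np.array(m["rotation"],float)','Rotation.from_euler("xyz",m["rotation"]).as_matrix()').replace("import numpy as np, cv2","import numpy as np, cv2\nfrom scipy.spatial.transform import Rotation")
open('h.py','w').write(s)
t,c=cv2.imread("pics/top0.png"),cv2.imread("pics/scene0.png")
def crop(im,x,y): 
    o=cv2.resize(im[y:y+60,x:x+80],(400,300),interpolation=cv2.INTER_CUBIC); o=cv2.convertScaleAbs(o,alpha=1.4)
    for i in range(0,80,10): cv2.line(o,(i*5,0),(i*5,4),(0,255,255),1)
    for i in range(0,60,10): cv2.line(o,(0,i*5),(4,i*5),(0,255,255),1)
    return o
cv2.imwrite("pics/comp.png",np.vstack([np.hstack([crop(t,320,150),crop(t,180,195)]),np.hstack([crop(c,170,165),crop(c,320,210)])]))
E
python3 - <<'E'
from h import *
f=.7
for nm,uv,z in [("fitted",(639,278),129),("hole",(496,254),85),("dome",(573,264),131),("drift",(278,323),135),("bolt",(332,320),119),("yel",(340,268),90),("or",(347,392),90)]:
    print(nm,onz("top",uv[0]*f,uv[1]*f,z).round(1))
for nm,uv,z in [("fitted",(235,187),129),("hole",(305,286),85),("dome",(265,222),131),("drift",(543,338),135),("bolt",(490,317),119)]:
    print(nm,onz("scene",uv[0]*f,uv[1]*f,z).round(1))
for uv in [(251,310),(365,301),(368,348),(254,356)]: print("blk",onz("top",uv[0]*f,uv[1]*f,75).round(1))
E
```

```text
fitted [ 545.9 -311.2  129. ]
hole [599.5 -70.1  85. ]
dome [ 570.7 -195.5  131. ]
drift [473.5 302.2 135. ]
bolt [480.3 213.7 119. ]
yel [575.3 203.3  90. ]
or [361.2 190.2  90. ]
fitted [ 544.8 -306.2  129. ]
hole [604.5 -64.5  85. ]
dome [ 572.4 -189.8  131. ]
drift [475.9 303.2 135. ]
bolt [482.8 217.5 119. ]
blk [504.6 360.6  75. ]
blk [519.4 160.3  75. ]
blk [437.2 155.2  75. ]
blk [423.9 353.2  75. ]
```

View pics/comp.png

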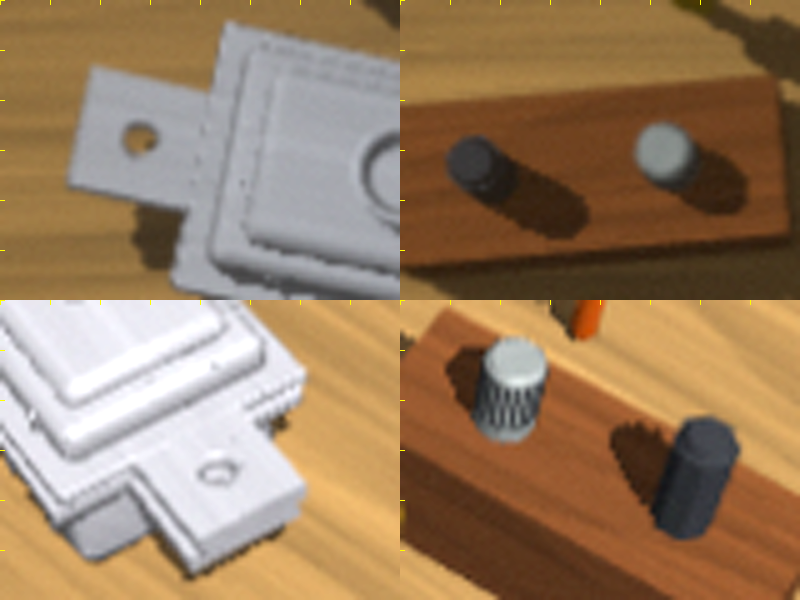

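```bash
python3 - <<'E'
from h import *
for nm,a,b,z in [("hole",(348,177.6),(213.4,199.2),85),("drift",(193.8,226.2),(381.2,237.6),135),("bolt",(232.2,225),(343,221.6),119),("fitted",(447,195),(164.5,130.5),129)]:
    print(nm,onz("top",*a,z).round(1),onz("scene",*b,z).round(1),tri(("top",*a),("scene",*b)))
p=np.array([475,302.5]); psi=1.64
for z in(230,93): print(solve_ik([*p,z],[np.pi,0,psi]))
bot.move_ptp([*p,230],[np.pi,0,psi]); bot.grip(1.0,25)
print(bot.movel([*p,93],max_speed=120,threshold=15))
s0=bot.get_state(); bot.grip(0.0,25); s=bot.get_state()
print(s["t"],s["tcp_pos"],s0["contact_force"],s["contact_force"],s["wrist_torque"],s["opening"],s["gripper_force"],s["qpos"])
for n in("scene","top"): cv2.imwrite(f"pics/{n}1.png",imaging.capture(n))
E
```

```text
hole [600.  -72.2  85. ] [602.5 -67.   85. ] (array([600.37903177, -71.90791963,  79.78559722]), np.float64(2.4802823680063035))
drift [473.2 304.1 135. ] [476.6 306.3 135. ] (array([473.67551756, 305.10733016, 130.81533032]), np.float64(0.6784496463912583))
bolt [477.9 214.2 119. ] [482.2 217.  119. ] (array([478.43534956, 214.9547802 , 113.6255031 ]), np.float64(0.6657811562088927))
fitted [ 544.9 -310.4  129. ] [ 543.7 -307.5  129. ] (array([ 544.01914271, -309.40266928,  128.5805763 ]), np.float64(2.7153346617955783))
[ 0.43599995  0.35130975 -0.1595931   1.05989348  0.          1.9375926 ]
[ 0.43599995  0.47812893 -0.34518326  0.74748413  0.          1.9375926 ]
False
5.1167 [473.97792833 302.46054155  93.02871277] [-0.24941371  1.152139    1.05723304] [-3.84103903  0.06380518  3.64583564] [0.03659864 0.96471044 0.02750262] 0.2956300052888825 26.006372517440468 [ 4.36261174e-01  4.77705970e-01 -3.45829736e-01  7.48863068e-01
  8.24335756e-04  1.93756183e+00]
```

```bash
python3 - <<'E'
from h import *
psi=1.335
s=bot.get_state(); p=s["tcp_pos"]
bot.grip(0.0,60)
bot.movel([p[0],p[1],172],max_speed=110)
T=np.array([603.4,-73.0,205])
bot.move_ptp([*T[:2],215],[np.pi,0,psi]); bot.dwell(0.3)
bot.movel([*T[:2],193],max_speed=80); bot.dwell(.3)
s=bot.get_state(); print(s["t"],s["tcp_pos"],s["orientation"],s["contact_force"],s["wrist_torque"],s["opening"])
for n in("scene","top"): cv2.imwrite(f"pics/{n}2.png",imaging.capture(n))
c=cv2.imread("pics/scene2.png"); x0,y0=170,125
o=cv2.convertScaleAbs(cv2.resize(c[y0:y0+90,x0:x0+100],(800,600) if 0 else (660,594),interpolation=cv2.INTER_CUBIC),alpha=1.3)
t=s["tcp_pos"]
for P in [(t[0],t[1],t[2]-88)]:
    u=proj("scene",P); print("tip pred",u)
cv2.imwrite("pics/s2c.png",o)
E
```

```text
8.8083 [603.67314298 -73.11096251 193.40930239] [3.14083635e+00 2.65569114e-05 1.33493822e+00] [ 0.01734819 -0.90122714 -1.95558909] [-0.0462197  -0.00605363 -0.02385516] 0.29728039240472115
tip pred [210.16471904 192.53255563]
```

View pics/s2c.png

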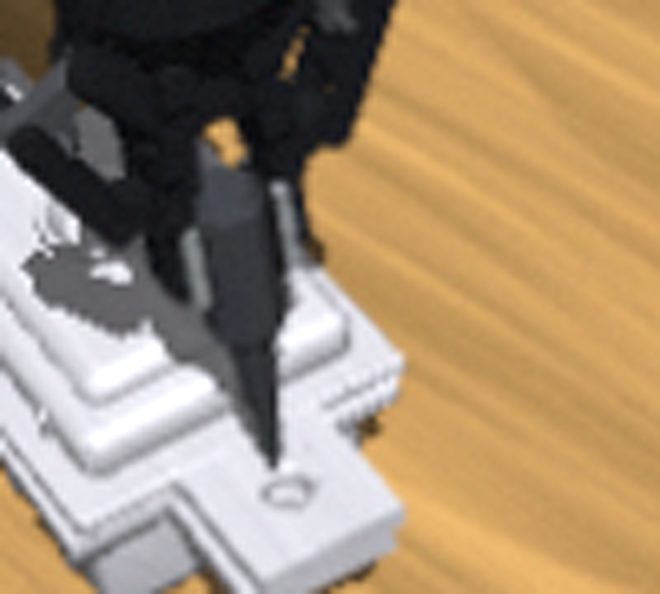

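```bash
python3 - <<'E'
from h import *
s=bot.get_state()
tip=onz("scene",211.1,194.8,105.4); h=onz("scene",213.1,198.9,85); h0=onz("scene",213.4,199.2,85)
print(tip,h,h0,"move",(h-tip)[:2],(h0-tip)[:2], "upper hole in TCP coords", s["tcp_pos"][:2]+(h-tip)[:2])
# vs top estimate: drift in block calib
E
```

```text
[607.13786199 -66.2903329  105.4       ] [602.30953442 -68.22819644  85.        ] [602.49856746 -66.99970311  85.        ] move [-4.82832756 -1.93786354] [-4.63929453 -0.70937021] upper hole in TCP coords [598.72459225 -74.97604845]
```

```bash
python3 - <<'E'
from h import *
T=np.array([602.,-74.7])
bot.movel([*T,190],max_speed=60)
def st(k=""): 
    s=bot.get_state(); print(k,round(s["t"],2),s["tcp_pos"].round(2),s["contact_force"].round(1),s["wrist_torque"].round(2)); return s
st()
r=bot.movel([*T,158],max_speed=40,threshold=8); s=st(r)
for n in("scene","top"): cv2.imwrite(f"pics/{n}3.png",imaging.capture(n))
E
```

```text
9.16 [601.64 -74.78 189.7 ] [ 0.4  0.8 -3.1] [-0.04 -0.04 -0.04]
False 10.11 [602.23 -74.75 158.25] [ 1.1 -0.8 -2.6] [0.01 0.03 0.01]
```

```bash
cat > ins.py <<'E'
from h import *
def st(k=""): 
    s=bot.get_state(); print(k,round(s["t"],2),s["tcp_pos"].round(2),s["contact_force"].round(1),s["wrist_torque"].round(2),round(s["opening"],3)); return s
def descend(c,zs,dxy,speed=40,thr=30,g=0.04,dead=6):
    c=np.array(c,float)
    for z in zs:
        c+=dxy
        r=bot.movel([*c,z],max_speed=speed,threshold=thr); s=st((r,c.round(2).tolist(),z))
        f=s["contact_force"][:2]; n=np.linalg.norm(f)
        if n>dead: c+=g*f*(1-dead/n)
        if r: break
    return c
E
python3 - <<'E'
from ins import *
# lower hole guess (605,-75.5)
c=descend([602.,-74.7],[154,150,146,142,138,134],np.array([.5,-.13]))
E
```

```text
(False, [602.5, -74.83], 154) 10.46 [602.25 -74.78 153.68] [-0.9 -1.3 -2.9] [-0.01 -0.02 -0.03] 0.291
(False, [603.0, -74.96], 150) 10.71 [602.73 -74.87 149.61] [-0.  -0.5 -2.9] [-0.01  0.05  0.05] 0.293
(False, [603.5, -75.09], 146) 10.96 [603.23 -75.02 145.61] [ 0.6 -0.7 -2.7] [ 0.02 -0.03  0.04] 0.294
(False, [604.0, -75.22], 142) 11.21 [603.79 -75.19 141.64] [ 0.1  0.6 -1.9] [0.08 0.14 0.06] 0.291
(False, [604.5, -75.35], 138) 11.46 [603.88 -75.06 137.4 ] [-2.   1.  -2.9] [0.26 0.52 0.  ] 0.294
(False, [605.0, -75.48], 134) 11.71 [604.38 -75.11 133.36] [-3.3  1.4 -4.4] [ 0.46  0.7  -0.05] 0.294
```

```bash
python3 - <<'E'
from ins import *
c=descend([605.1,-75.5],[130,126,122,119,116,113],np.array([0.,0.]),thr=25,g=.05,dead=7)
print(c)
E
```

```text
(False, [605.1, -75.5], 130) 11.96 [604.78 -75.24 129.47] [-2.8  1.6 -4.4] [0.51 0.69 0.05] 0.298
(False, [605.1, -75.5], 126) 12.21 [605.07 -75.39 125.59] [-2.2  2.3 -3.9] [0.59 0.52 0.03] 0.289
(False, [605.1, -75.5], 122) 12.46 [605.23 -75.45 121.66] [-2.7  3.2 -3.2] [0.59 0.45 0.02] 0.297
(False, [605.1, -75.5], 119) 12.71 [605.22 -75.4  118.81] [-2.   2.2 -3.7] [0.69 0.43 0.03] 0.294
(False, [605.1, -75.5], 116) 12.96 [605.19 -75.38 115.7 ] [-1.1  2.5 -4.1] [ 0.73  0.34 -0.  ] 0.294
(False, [605.1, -75.5], 113) 13.21 [605.1  -75.42 112.65] [-1.3  2.5 -3.6] [ 0.79  0.31 -0.01] 0.293
[605.1 -75.5]
```

```bash
python3 - <<'E'
from ins import *
c=descend([605.1,-75.4],[110,107,105,104,103,102,101],np.array([0.,0.]),speed=25,thr=20,g=.05,dead=7)
bot.dwell(.2); st()
E
```

```text
(False, [605.1, -75.4], 110) 13.47 [605.07 -75.36 109.69] [-1.6  3.6 -4.8] [ 0.79  0.33 -0.1 ] 0.294
(False, [605.1, -75.4], 107) 13.74 [605.06 -75.36 106.72] [-1.2  3.  -3.2] [0.82 0.31 0.01] 0.292
(False, [605.1, -75.4], 105) 13.99 [605.08 -75.36 104.87] [-1.6  3.2 -2.9] [ 0.82  0.42 -0.  ] 0.295
(False, [605.1, -75.4], 104) 14.24 [605.12 -75.34 104.02] [-1.8  4.2 -1.9] [0.93 0.46 0.01] 0.296
(False, [605.1, -75.4], 103) 14.49 [605.13 -75.31 103.17] [-2.7  4.6 -0.5] [1.   0.61 0.02] 0.295
(False, [605.1, -75.4], 102) 14.74 [605.73 -75.47 103.12] [-3.2  4.9  4.4] [1.03 0.69 0.01] 0.298
(False, [605.1, -75.4], 101) 14.99 [605.84 -75.5  103.02] [-5.2  5.1 11.1] [ 1.1   1.1  -0.01] 0.293
 15.19 [605.87 -75.5  103.04] [-5.4  5.6 11.2] [ 1.1   1.17 -0.05] 0.295
```

```bash
python3 - <<'E'
from ins import *
bot.movel([605.4,-75.3,99.5],max_speed=20,threshold=25); bot.dwell(.3); st()
for n in("scene","top"): cv2.imwrite(f"pics/{n}4.png",imaging.capture(n))
bot.movel([605.2,-75.4,105],max_speed=40); st()
bot.movel([605.2,-75.4,215],max_speed=90); st()
psi=1.64
bot.move_ptp([474.0,302.46,215],[np.pi,0,psi]); bot.dwell(.2); st()
for n in("scene","top"): cv2.imwrite(f"pics/{n}5.png",imaging.capture(n))
a=cv2.imread("pics/scene4.png")[120:210,160:260]; b=cv2.imread("pics/scene5.png")[130:220,160:260]; t=cv2.imread("pics/top5.png")[150:210,310:410]; d=cv2.imread("pics/scene5.png")[170:280,320:430]
R=lambda i:cv2.convertScaleAbs(cv2.resize(i,(400,300),interpolation=cv2.INTER_CUBIC),alpha=1.3)
R2=lambda i:R(i)
cv2.imwrite("pics/c5.png",np.vstack([np.hstack([R(a),R(b)]),np.hstack([R(t),R(d)])]))
E
```

```text
15.74 [606.03 -75.49 102.94] [-8.8  5.3 19.8] [ 1.28  2.05 -0.06] 0.298
 16.13 [605.73 -75.6  105.19] [-1.1  3.8 -0.4] [ 0.83  0.2  -0.01] 0.296
 17.51 [604.72 -75.33 214.21] [-0.4 -0.1 -2.8] [-0.01  0.01  0.04] 0.297
 19.19 [474.71 301.58 214.93] [ 0.2  0.2 -3. ] [-0.02 -0.03 -0.04] 0.296
```

View pics/c5.png

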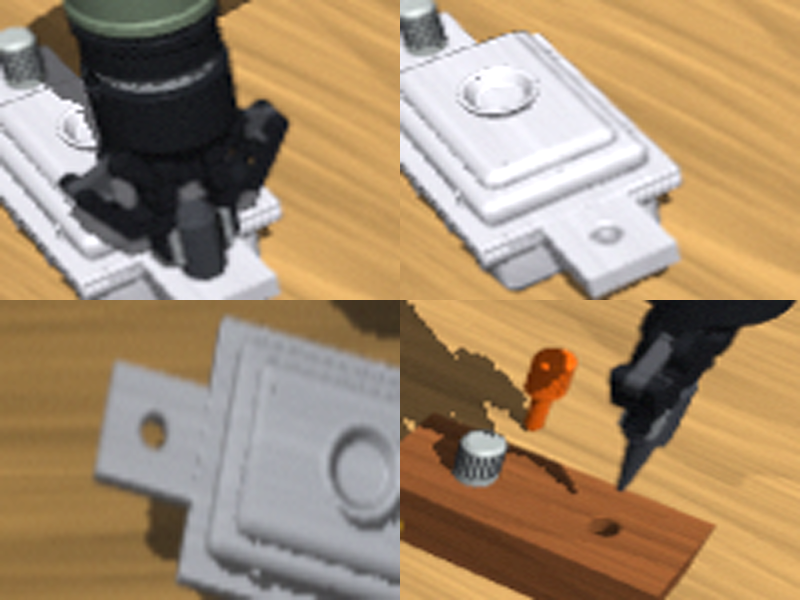

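```bash
python3 - <<'E'
from ins import *
bot.movel([474.,302.5,170],max_speed=100)
c=descend([474.,302.5],[150,130,115,108,103,98,95,93.5,92.5],np.array([0,0]),speed=50,thr=18,g=.08,dead=2)
bot.dwell(.2); st()
E
```

```text
(False, [474.0, 302.5], 150) 20.44 [473.81 302.4  149.72] [ 0.5 -0.1 -2.8] [ 0.02  0.02 -0.02] 0.297
(False, [474.0, 302.5], 130) 20.99 [473.84 302.43 129.71] [-1.1  0.  -2.4] [-0.04 -0.03 -0.  ] 0.294
(False, [474.0, 302.5], 115) 21.44 [473.65 302.35 114.56] [-0.1 -0.4 -2.7] [ 0.   -0.02 -0.01] 0.292
(False, [474.0, 302.5], 108) 21.73 [473.85 302.42 107.64] [ 0.4 -0.5 -2.3] [-0.04 -0.03  0.03] 0.297
(False, [474.0, 302.5], 103) 21.98 [473.93 302.45 102.65] [-0.6 -0.5 -3.4] [-0.1   0.26 -0.07] 0.295
(False, [474.0, 302.5], 98) 22.23 [473.88 302.41  97.58] [-1.3 -0.7 -3.2] [-0.04  0.25 -0.  ] 0.294
(False, [474.0, 302.5], 95) 22.48 [473.87 302.47  94.73] [-2.2  0.4 -3.8] [-0.04  0.35 -0.03] 0.297
(False, [473.98, 302.5], 93.5) 22.73 [473.83 302.5   93.36] [-1.5 -0.1 -4.4] [-0.03  0.38 -0.06] 0.304
(False, [473.98, 302.5], 92.5) 22.98 [473.91 302.59  93.14] [-4.5 -2.   4.9] [-0.28  0.97 -0.05] 0.291
 23.18 [473.93 302.56  93.14] [-5.  -1.9  5.1] [-0.31  1.02  0.02] 0.296
```

```bash
python3 - <<'E'
from ins import *
bot.grip(1.0,20); bot.movel([474.,302.5,165],max_speed=110)
B=np.array([479.2,213.3])
bot.move_ptp([*B,165],[np.pi,0,.07]); bot.movel([*B,83],max_speed=100,threshold=15); st()
bot.grip(0.0,20); st("y"); bot.grip(.75); 
bot.movel([*B,140],max_speed=110); bot.move_ptp([*B,140],[np.pi,0,1.64]); bot.grip(1.0); bot.movel([*B,83],max_speed=100,threshold=15); st()
bot.grip(0.0,20); st("x"); 
for n in("scene","top"): cv2.imwrite(f"pics/{n}6.png",imaging.capture(n))
i=cv2.imread("pics/scene6.png")[140:290,270:470]; cv2.imwrite("pics/c6.png",cv2.resize(i,(800,600),interpolation=cv2.INTER_CUBIC))
E
```

```text
29.6 [479.7  213.47  83.51] [ 0.7 -0.5  0.2] [-0.    0.02  0.03] 1.002
y 30.16 [479.37 213.44  83.33] [-1.  -0.1  2.7] [ 0.05  0.13 -0.  ] 0.323
 36.23 [479.48 213.39  83.26] [-0.6  0.3  0.2] [ 0.01 -0.05  0.03] 0.997
x 36.79 [479.42 213.38  83.4 ] [-0.9  0.1  3. ] [-0.02  0.16  0.02] 0.321
```

View pics/c6.png

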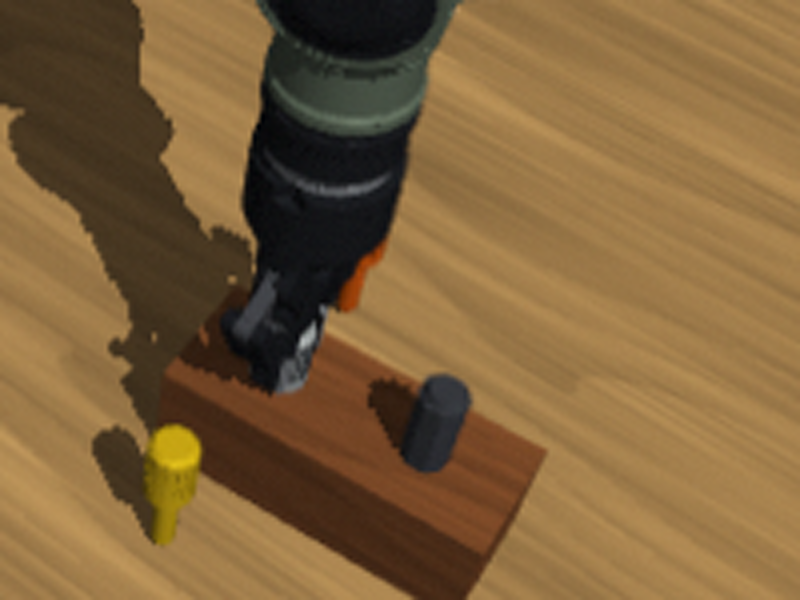

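```bash
python3 - <<'E'
from ins import *
bot.grip(0.0,60)
bot.movel([479.4,213.4,190],max_speed=120); 
T=np.array([605.3,-74.9])
bot.move_ptp([*T,185],[np.pi,0,1.33]); bot.movel([*T,160],max_speed=60); st()
for n in("scene","top"): cv2.imwrite(f"pics/{n}7.png",imaging.capture(n))
c=descend(T,[150,145,140,135,130],np.array([0,0]),speed=35,thr=8,g=.08,dead=2)
E
```

```text
39.92 [605.08 -74.71 159.6 ] [-0.3  0.  -1.1] [0.01 0.   0.03] 0.315
(False, [605.3, -74.9], 150) 40.45 [605.   -74.87 149.63] [-0.   0.5 -1.7] [ 0.02 -0.   -0.03] 0.318
(False, [605.3, -74.9], 145) 40.74 [605.1  -74.86 144.7 ] [ 0.1  0.6 -1.8] [0.09 0.02 0.05] 0.321
(False, [605.3, -74.9], 140) 41.03 [605.04 -74.84 139.63] [ 0.5  0.4 -1.6] [ 0.   -0.01 -0.01] 0.316
(False, [605.3, -74.9], 135) 41.33 [605.05 -74.87 134.65] [-0.8  0.5 -2.3] [0.02 0.02 0.04] 0.314
(False, [605.3, -74.9], 130) 41.62 [605.03 -74.86 129.63] [-0.5  0.6 -1.3] [-0.   -0.01  0.01] 0.317
```

```bash
python3 - <<'E'
from ins import *
c=descend([605.3,-74.9],[120,110,102,97,95,94,93.2,92.4],np.array([0,0]),speed=35,thr=10,g=.08,dead=2)
bot.dwell(.1); s=st()
E
```

```text
(False, [605.3, -74.9], 120) 42.05 [605.03 -74.85 119.59] [-0.   0.7 -2.8] [ 0.04 -0.03 -0.03] 0.321
(False, [605.3, -74.9], 110) 42.48 [605.04 -74.89 109.6 ] [ 0.3  0.4 -2.5] [ 0.05  0.03 -0.02] 0.314
(False, [605.3, -74.9], 102) 42.86 [605.01 -74.89 101.59] [-0.2  0.8 -1.3] [ 0.08  0.   -0.02] 0.314
(False, [605.3, -74.9], 97) 43.15 [605.11 -74.91  96.68] [-0.1  0.5 -1.2] [ 0.03  0.02 -0.02] 0.318
(False, [605.3, -74.9], 95) 43.4 [605.27 -74.94  94.91] [ 0.5 -0.3 -1.5] [ 0.06 -0.01  0.01] 0.32
(False, [605.3, -74.9], 94) 43.65 [605.28 -74.95  93.97] [-0.1  0.3 -2.2] [ 0.02 -0.05  0.04] 0.318
(False, [605.3, -74.9], 93.2) 43.9 [605.45 -74.97  93.51] [-0.   0.2  0.3] [ 0.    0.14 -0.02] 0.317
(False, [605.3, -74.9], 92.4) 44.15 [605.5  -74.96  93.47] [-2.3  1.1  6.6] [ 0.17  0.57 -0.02] 0.318
 44.25 [605.49 -74.95  93.45] [-2.8  0.8  6.2] [0.19 0.58 0.02] 0.315
```

```bash
python3 - <<'E'
from ins import *
bot.grip(.7,20); bot.movel([605.5,-75,150],max_speed=70); bot.movel([605.5,-75,230],max_speed=110); 
bot.move_ptp([480,80,250],[np.pi,0,1.6]); bot.dwell(.3); st()
for n in("scene","top"): cv2.imwrite(f"pics/{n}8.png",imaging.capture(n))
a=cv2.imread("pics/scene8.png"); b=cv2.imread("pics/top8.png")
R=lambda i:cv2.resize(i,(400,300),interpolation=cv2.INTER_CUBIC)
cv2.imwrite("pics/c8.png",np.vstack([np.hstack([R(a),R(b)]),np.hstack([R(a[135:225,160:280]),R(b[140:215,310:410])])]))
E
```

```text
47.63 [480.6   79.21 249.6 ] [-0.1  0.4  0.2] [-0.02  0.04 -0.06] 0.699
```

View pics/c8.png

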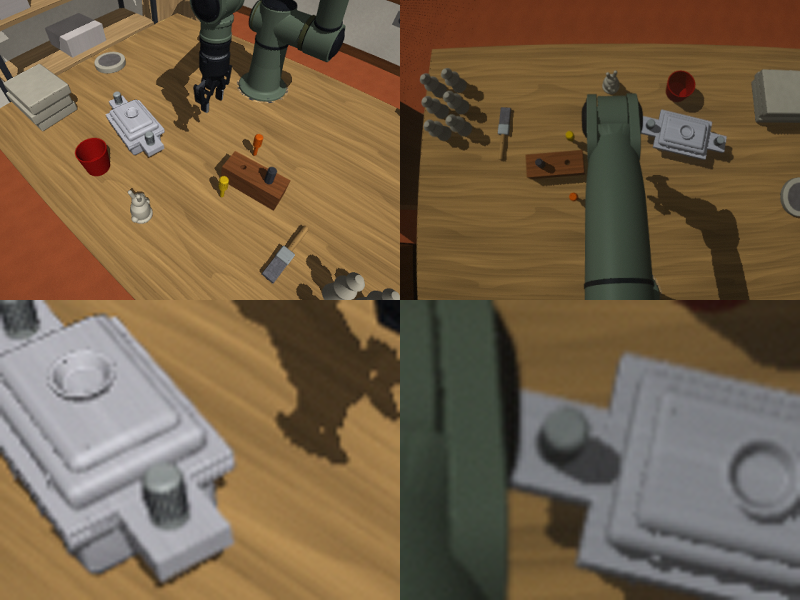

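The picture shows the bolt head flat on the open lug at composite pixel (165,495) and the drift standing in the block at (271,175). The rabbit, tub and brush have not moved, so I'm handing the job in.

```bash
python3 -c "
from bench import bot
print(bot.sign_off())"
```

```text
the job is handed in; nothing more can be done
None
```

I pushed the drift fully home to line up the holes, stood it back in the tool block, seated the thumb bolt with its head flat on the lug, and handed the job in at about 48 s; no verdict was returned.

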